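# Stow the terminal scraper and show the cleaned lug to the inspection camera

## Task

The larger copper lug has just been scraped clean: first put the scraper away, sliding its blade into the slot of the low wooden block from the side facing the robot until the handle meets the block, and let go of it. Then draw the larger lug up out of its rack and hold it still before the inspection camera, barrel up and upright, the middle of its flat palm at the height of the lens and straight in front of it, 100 mm from the glass, with a broad face of the palm square to the lens. Finish while still holding it there, and leave the smaller lug, the bolt spool, the fuse holder and the camera as they are.

Things in the scene. Friction and masses are not known exactly. Their poses are not given: they have to be found in the camera images.
- scraper_grip (a point): Middle of the scraper's black handle, half-way up. Handle: 90 mm long (x), 28 mm wide (y), 30 mm high (z), lying on the table. A flat steel blade 60 mm long, 40 mm wide, 3 mm thick sticks out level from its +x end, 15 mm above the table. About 0.16 kg, centre of mass 20 to 30 mm ahead of this point. The blade starts pointing away from the robot, up to 50 degrees to either side.
- scraper_shoulder (a point): Point on the scraper at the +x end face of the handle (45 mm ahead of scraper_grip), in the middle of the blade's root. Axes as scraper_grip: x along the blade towards its tip, z up.
- slot_mouth (a point): Middle of the slot's mouth, on the robot-side face of a fixed wooden block (light foot, dark top) 50 mm deep (x), 76 mm wide (y), 34 mm high. The level slot runs right through along x: 50 mm wide, from 11 to 19 mm above the table, so the blade enters with the handle on the table. x points into the slot, z up. Scraper home: handle's end face at this point, blade tip 10 mm out beyond the block.
- lug_mid (a point): Centre (45 mm above the foot) of the larger copper lug, 90 mm tall, 0.13 kg, upright in either slot of the rack, 24 mm deep. From the foot: flat palm 5 mm thick (x), 32 mm wide (y), 40 mm tall, with a 13 mm hole; round neck; square-crimped barrel 18 by 18 mm, sides along x and y, 49 to 85 mm above the foot. x is normal to the palm's broad faces (both alike), z up the barrel.
- lug_palm (a point): Middle of the larger lug's palm, 20 mm above its foot (25 mm below lug_mid); same axes.
- small_lug_mid (a point): Centre, half-way up, of the smaller copper lug (64 mm tall, palm 26 mm wide, barrel 13 mm square), standing in the other slot of the rack, 90 mm from the larger lug. To be left alone.
- rack: Fixed grey plastic rack, 60 mm (x) by 160 mm (y) by 30 mm high, origin at the middle of its underside; two slots in its top at y = -45 and +45 mm, each 7 mm (x) by 36 mm (y), 24 mm deep.
- lens (a point): Middle of the inspection camera's front glass. x points out along its level line of sight, z up. Grey head 45 mm long, 46 mm wide and high, with a black lens barrel 36 mm across, 22 mm long, ending at this point; stiffly clamped on an upright 14 mm post 75 mm behind the glass, 240 mm tall, on a 90 mm round base. The lens is 130 to 180 mm above the table and looks roughly to the robot's right.
- spool_mid (a point): Centre of a loose zinc-plated bolt spool, 44 mm in diameter and 44 mm high, standing on the table. To be left alone.
- fuse_mid (a point): Centre of a loose ceramic fuse holder, 80 mm (x) by 34 mm (y) by 43 mm high, on the table. To be left alone.
Mind the look-alikes: they are no part of the job. Several things have the shape of the rack; the one meant has the colours described above. What is shaped like the part that bears scraper_grip but turquoise is not meant.

How it is judged:
On the way, in this order (a step that is already met when the one before it is completed fails the run):
1. the scraper is home in the slot and let go (x of scraper_shoulder in the frame of slot_mouth between -0.008 and 0.004 m and y of scraper_shoulder in the frame of slot_mouth between -0.01 and 0.01 m and z of scraper_shoulder in the frame of slot_mouth between -0.006 and 0.006 m and angle between the x axis of scraper_shoulder and the x axis of slot_mouth, either way round below 0.25 rad and contact force between the fingers and scraper below 0.1 N), for 0.2 s.
2. the larger lug is lifted clear of the rack in the gripper (height (world z) of lug_mid above 0.09 m and contact force between the fingers and lug above 0.5 N), for 0.2 s.
At the end, for the whole second after the job is handed in: Larger lug held still in the gripper, touching nothing else: palm centre 80-120 mm from the glass, within 15 mm of the lens axis sideways and in height, normal within 0.2 rad, barrel up within 0.17 rad; scraper still home: within 8 mm of the block, 10 mm sideways, 0.25 rad (x of scraper_shoulder in the frame of slot_mouth between -0.008 and 0.004 m and y of scraper_shoulder in the frame of slot_mouth between -0.01 and 0.01 m and z of scraper_shoulder in the frame of slot_mouth between -0.006 and 0.006 m and angle between the x axis of scraper_shoulder and the x axis of slot_mouth, either way round below 0.25 rad and x of lug_palm in the frame of lens between 0.08 and 0.12 m and y of lug_palm in the frame of lens between -0.015 and 0.015 m and z of lug_palm in the frame of lens between -0.015 and 0.015 m and angle between the x axis of lug_palm and the x axis of lens, either way round below 0.2 rad and angle between lug_palm's own z axis and vertical below 0.17 rad and linear speed of lug below 0.02 m/s and angular speed of lug below 0.2 rad/s and contact force between the fingers and lug above 0.5 N and contact force between lug and rack below 0.1 N); the arm keeps its last pose, push and grip.
It fails at once if the smaller lug is disturbed (over 20 mm) (distance of small_lug_mid from where it was at the start of the episode above 0.02 m).
It fails at once if the spool is disturbed (over 30 mm) (distance of spool_mid from where it was at the start of the episode above 0.03 m).
It fails at once if the fuse holder is disturbed (over 30 mm) (distance of fuse_mid from where it was at the start of the episode above 0.03 m).
It fails at once if the camera is pushed out of place (over 8 mm) (distance of lens from where it was at the start of the episode above 0.008 m).
It also fails if it takes over 53 s, if anything falls off the work surface, if the arm or the gripper's body presses on something with over 40 N, if the wrist force passes 120 N, or if a joint passes its speed limit or range.

## Robot

A 6-joint arm with a two-finger parallel gripper is mounted at the origin on the work surface. World frame = base frame: x ahead of the robot, y to its left, z up, the work surface at z = 0. Lengths are in m, angles in rad, forces in N, time in s.
With the tool pointing down it reaches from about 0.225 to 0.875 m from the base axis. Payload 3.4 kg.
Tool frame: the origin (TCP) lies between the finger pads; the fingertips stand 11 mm ahead of it and the grasp point (between the pads) lies 8 mm behind it (tips_ahead is the distance from the TCP to the fingertips, in m); z points along the fingers, x is the direction in which the jaws open and shut, and the axes are right-handed (so a half turn about z gives the same grasp; the last joint's range is limited). The gripper opens to 85 mm and grips with 20 to 120 N. Pads are 22 mm wide; open, the fingers measure 114 mm over their backs; the gripper's body (76 mm by 85 mm) begins 54 mm behind the grasp point. The pads swing forward as they close: fully open they stand 13 mm farther back than shut.
Start: joints at [1.164, 0.276, 1.505, -0, 1.361, -0.121], TCP at [0.162, 0.552, 0.242] pointing down, gripper open.
Joint ranges: [-2.89, 2.89], [-0.75, 2.08], [0.22, 2.7], [-1.18, 4.32], [0.11, 2.71], [-2.7, 2.7]. Speed limits (rad/s): [2.57, 2.57, 3.14, 3.14, 3.14, 3.14].

## Interface

Orientations are given as a unit quaternion [w, x, y, z].
In Python, from rig import get_state, get_image, sign_off, masks_of, tips_ahead gives the robot as it stands.
- The arm moves only by the tool play_rows, never from a script. Its argument "series" is a list of rows, each an object of numbers: "fingers": the closure, from -1 (fully open) to 1 (shut); "dx", "dy", "dz": the shift along the world's x, y, z in mm; "turn": the turn about the world's z in rad. A call has 1 to 20 rows; each row shifts and turns the pose as measured when the row begins; what a row does not reach is not made up. A row lasts 1/12 s, in which the tool goes at most 41.7 mm and 7.16 degrees, less where a joint would pass 70% of its speed; a pose out of reach is approached as far as the arm can. A call with a gripper value outside its range is refused whole. The fingers move at their own pace and stop on an object; "squeeze" is the grip in N (left out, the last holds). Time passes only in rows, so rows that do not move let the fingers close. It gives the time, the measured TCP pose, the force and the opening at its end, in the units of the state.
- get_state(): the state, without advancing time (a new reading comes with each control period).
- get_image(name): name is "side" or "top" or "wrist"; returns a dict with "pixels" (420x560x3 uint8, red, green, blue), "vfov" (degrees; the focal length in pixels is half the picture's height over the tangent of half this angle, whatever the lens; pixels are square), "cx", "cy" (the principal point, pixels), "rvec" (rotation vector, rad) and "tvec" (3), from world to camera coordinates, as OpenCV has them; the wrist camera has in their place "hand_eye" (4x4, takes a point from camera to tool coordinates, whose origin is the TCP and whose axes are the tool frame's). Camera axes: x right, y down, z forward; pixel columns grow to the right and rows downward; lengths in m; the calibration is good to about 2 mm. A picture is of the moment at which its call begins: read the wrist's pose just before it. There is no depth.
- sign_off(): hands the job in, once; it reports no verdict.
Trained networks look in a picture, given as the dict that the camera call returned (one of the last four; its "shot" number tells which), for a name from the list of things; names that differ only in an ending like _2 or _b are one class to them, and where a whole thing is asked for, a point or a joint stands for the part that bears it (a point fixed in the world has none). Each returns a list of dicts, best first, with "p" (0 to 1); they miss things now and then, are a little off and sometimes report something else, mostly with a low value. They report only what shows in the picture. A call takes as long as a camera call. They do not tell look-alikes from the thing itself.
- masks_of(picture, label): "region" (420x560 bool, what is visible of it) and "xy" ([column, row] in pixels, amid what is visible of it).
The state is a dict: "clock": time; "qpos": joint angles; "qd": joint speeds; "effort": joint torques, N m; "position": TCP position; "ee_rot": TCP orientation; "contact_force": force on the tool from outside, world axes, zero at the start; "moment": the same for the moment, N m; "width": finger opening in m.
Only numpy, scipy, OpenCV 4.12 (cv2) and the standard library are available. Lean on these libraries where they do the work, as an engineer would, in place of code of your own. Each camera call takes 0.05 s, during which the arm holds its last target. There are 200 camera calls.

## Working session

There is one attempt and no reset: what is moved stays moved. The work goes in short steps, Python scripts to look and compute and a tool call to move; the robot and the scene stay as the last step left them, time stands still between calls to the robot, and variables do not carry over. Pictures are saved under pics/ and viewed, about 8 in all and at most 12, crops included, and the job is handed in when it is done.

Besides the shell and the picture viewer there is one more tool, called after "Request:" as name(argument=value, ...), one argument or row to a line, values as JSON. play_rows: Moves the arm, as the interface text tells. Its arguments: {"type":"object","properties":{"series":{"type":"array"},"squeeze":{"type":"number"}},"required":["series"]}

```bash
ls; mkdir -p pics; cat > h.py <<'E'
import numpy as np, cv2
from rig import *
from scipy.spatial.transform import Rotation as R
def cam(im, st=None):
    f=210/np.tan(np.radians(im["vfov"])/2); K=np.array([[f,0,im["cx"]],[0,f,im["cy"]],[0,0,1]])
    if "rvec" in im:
        Rm=cv2.Rodrigues(np.array(im["rvec"],float))[0]; t=np.array(im["tvec"],float).ravel()
    else:
        q=st["ee_rot"]; T=np.eye(4); T[:3,:3]=R.from_quat([q[1],q[2],q[3],q[0]]).as_matrix(); T[:3,3]=st["position"]
        W=np.linalg.inv(T@np.array(im["hand_eye"])); Rm=W[:3,:3]; t=W[:3,3]
    return K,Rm,t
def px2z(c,uv,z):
    K,Rm,t=c; uv=np.atleast_2d(np.array(uv,float)); d=(np.linalg.inv(K)@np.c_[uv,np.ones(len(uv))].T).T@Rm
    o=-Rm.T@t; return o+d*((z-o[2])/d[:,2])[:,None]
def proj(c,P):
    K,Rm,t=c; p=(np.atleast_2d(P)@Rm.T+t)@K.T; return p[:,:2]/p[:,2:]
def tri(c1,uv1,c2,uv2):
    X=cv2.triangulatePoints(c1[0]@np.c_[c1[1],c1[2]],c2[0]@np.c_[c2[1],c2[2]],np.array(uv1,float).reshape(2,1),np.array(uv2,float).reshape(2,1)).ravel()
    return X[:3]/X[3]
def save(im,name): cv2.imwrite(f"pics/{name}.png",im["pixels"][:,:,::-1])
E
python3 - <<'E'
from h import *
import pickle
a={n:get_image(n) for n in("top","side")}
big=np.vstack([a["top"]["pixels"],a["side"]["pixels"]])
for n,im in a.items():
    c=cam(im); save(im,n); print(n,"campos",(-c[1].T@c[2]).round(3))
    for l in("scraper_grip","slot_mouth","lug_mid","small_lug_mid","rack","lens","spool_mid","fuse_mid"):
        for m in masks_of(im,l):
            g=m["region"]; ys,xs=np.nonzero(g); 
            print(l,round(m["p"],2),np.round(m["xy"]),g.sum(),(xs.min(),ys.min(),xs.max(),ys.max()) if g.sum() else 0, np.median(im["pixels"][g],0), px2z(c,m["xy"],0.03)[0][:2].round(3))
pickle.dump(a,open("a.pkl","wb"))
print(get_state()["ee_rot"])
E
```

```text
pics
top campos [ 3.360e-01 -1.000e-03  1.562e+00]
scraper_grip 0.84 [307. 216.] 428 (np.int64(300), np.int64(196), np.int64(314), np.int64(241)) [100.   99.5  98.5] [ 0.512 -0.048]
scraper_grip 0.77 [336. 273.] 517 (np.int64(313), np.int64(256), np.int64(357), np.int64(288)) [ 80. 172. 166.] [ 0.331 -0.134]
slot_mouth 0.59 [271. 170.] 416 (np.int64(259), np.int64(160), np.int64(284), np.int64(178)) [119.  87.  71.] [0.661 0.063]
lug_mid 0.44 [412. 220.] 37 (np.int64(407), np.int64(218), np.int64(414), np.int64(223)) [159. 117.  99.] [ 0.491 -0.376]
rack 0.6 [378. 168.] 1043 (np.int64(351), np.int64(154), np.int64(403), np.int64(183)) [234. 210. 102.] [ 0.659 -0.278]
rack 0.57 [392. 227.] 936 (np.int64(366), np.int64(211), np.int64(418), np.int64(232)) [143. 144. 143.] [ 0.472 -0.312]
rack 0.54 [193. 271.] 290 (np.int64(183), np.int64(259), np.int64(203), np.int64(285)) [159.  159.5 146.5] [0.345 0.31 ]
lens 0.62 [170. 204.] 443 (np.int64(159), np.int64(187), np.int64(179), np.int64(218)) [117. 117. 116.] [0.557 0.386]
spool_mid 0.73 [327. 162.] 167 (np.int64(323), np.int64(156), np.
[... 924 characters left out ...]
4)) [244. 229.  10.] [ 0.669 -0.285]
rack 0.7 [361. 276.] 426 (np.int64(350), np.int64(265), np.int64(372), np.int64(289)) [179.5 181.5 179. ] [ 0.687 -0.126]
rack 0.31 [342. 218.] 592 (np.int64(333), np.int64(204), np.int64(353), np.int64(234)) [116.  74.  50.] [0.668 0.055]
lens 0.67 [290. 112.] 547 (np.int64(276), np.int64(99), np.int64(306), np.int64(122)) [94. 96. 97.] [0.554 0.541]
spool_mid 0.24 [282. 254.] 928 (np.int64(253), np.int64(246), np.int64(314), np.int64(266)) [67. 67. 67.] [ 0.504 -0.056]
fuse_mid 0.79 [223. 158.] 357 (np.int64(213), np.int64(150), np.int64(239), np.int64(170)) [155. 153. 140.] [0.338 0.311]
[-1.99635549e-05  8.00606450e-01  5.99190547e-01  1.05672455e-05]
```

View pics/top.png

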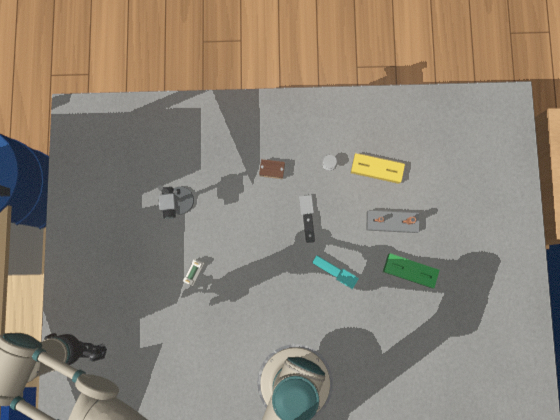

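View pics/side.png

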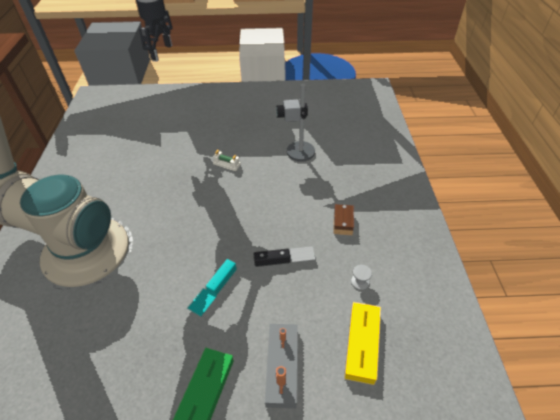

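The top view shows:
- The black scraper at (307,216) and its turquoise look-alike at (336,273).
- The grey rack with both lugs at (392,222), with yellow (378,168) and green (411,270) look-alikes.
- The block at (271,169), spool at (330,162), fuse holder at (193,271) and camera at (168,202).

I choose the black scraper and the grey rack. In the side view the larger lug is the nearer one, at (281,378). I'll check these in a close crop.

```bash
python3 - <<'E'
from h import *
import pickle
a=pickle.load(open("a.pkl","rb"))
def cr(n,x,y,w,h): return cv2.resize(a[n]["pixels"][y:y+h,x:x+w],(400,300),interpolation=cv2.INTER_CUBIC)
o=np.vstack([np.hstack([cr("top",140,170,80,60),cr("side",260,85,80,60)]),np.hstack([cr("top",250,150,100,75)+0,cr("side",240,320,120,90)])])
cv2.imwrite("pics/crop1.png",o[:,:,::-1])
ct,cs=cam(a["top"]),cam(a["side"])
E
```

```text
(no output)
```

View pics/crop1.png

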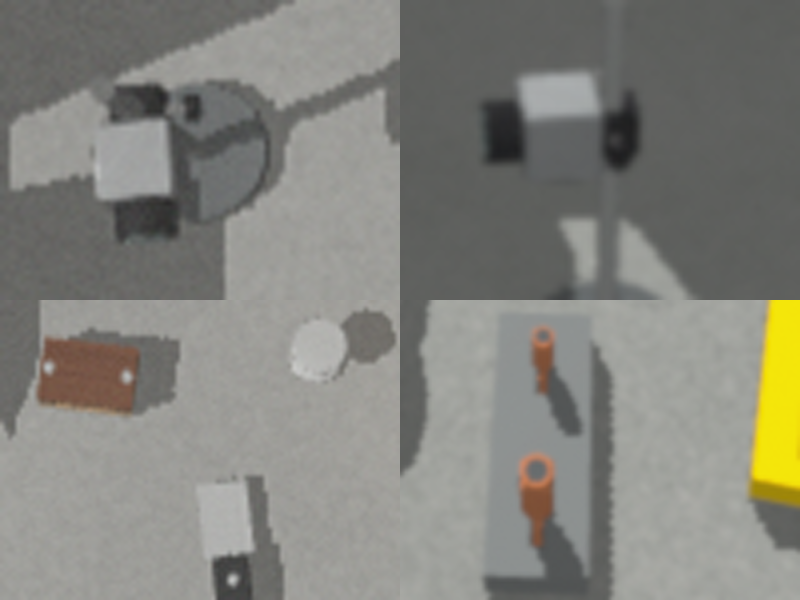

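The crop shows the block, blade, spool, and the larger lug (nearer the side camera). The inspection head has black parts on both the far and near sides, so its facing needs checking with calibration.

```bash
python3 - <<'E'
from h import *
import pickle
a=pickle.load(open("a.pkl","rb"))
t,s=cam(a["top"]),cam(a["side"])
T=lambda x,y:(140+x/5,170+y/5)
S=lambda x,y:(260+(x-400)/5,85+y/5)
print("base top",px2z(t,T(205,150),0.0).round(3),"side",px2z(s,(301,151),0.0).round(3))
b=px2z(s,(301,151),0.)[0]
for z in(0,.1,.15,.24): print(z,proj(t,b+[0,0,z]).round(1),proj(s,b+[0,0,z]).round(1))
for n,p,q in(("nearblack",T(147,218),S(502,130)),("head",T(134,160),S(561,125)),("farblack",T(137,100),S(622,130))):
    print(n,tri(t,p,s,q).round(3))
    X=tri(t,p,s,q); print(proj(t,X),p,proj(s,X),q)
c=s
print("head top corners side z=.18",px2z(s,[S(520,75),S(590,72),S(600,112),S(525,115)],.178).round(3))
E
```

```text
base top [[0.576 0.357 0.   ]] side [[0.581 0.368 0.   ]]
0 [[177.9 198.5]] [[301. 151.]]
0.1 [[170.2 193.5]] [[301.9 125.2]]
0.15 [[166.  190.8]] [[302.4 111.2]]
0.24 [[157.6 185.4]] [[303.4  83.5]]
nearblack [0.514 0.354 0.161]
[[169.34199311 212.97100781]] (169.4, 213.6) [[279.49915384 111.16338317]] (280.4, 111.0)
head [0.548 0.363 0.158]
[[166.75748347 201.40408465]] (166.8, 202.0) [[291.35024107 110.15163258]] (292.2, 110.0)
farblack [0.584 0.363 0.153]
[[167.37444372 189.49482816]] (167.4, 190.0) [[303.67894013 111.12682841]] (304.4, 111.0)
head top corners side z=.18 [[0.528 0.385 0.178]
 [0.569 0.386 0.178]
 [0.572 0.345 0.178]
 [0.529 0.344 0.178]]
```

Request:
play_rows(
  series=[
    {"dx": 35,"dy": -15,"dz": 8},
    {"dx": 35,"dy": -20,"dz": 8},
    {"dx": 30,"dy": -25,"dz": 8},
    {"dx": 20,"dy": -35,"dz": 8},
    {"dx": 20,"dy": -35,"dz": 8},
    {"dx": 20,"dy": -35,"dz": 8},
    {"dx": 20,"dy": -35,"dz": 8},
    {"dx": 0,"dy": 0,"dz": 0},
  ],
)

```text
invalid input at $.series[0]: expected keys fingers, dx, dy, dz, turn
```

Request:
play_rows(
  series=[
    {"fingers": -1,"dx": 20,"dy": -35,"dz": 5,"turn": 0},
    {"fingers": -1,"dx": 20,"dy": -35,"dz": 5,"turn": 0},
    {"fingers": -1,"dx": 20,"dy": -35,"dz": 5,"turn": 0},
    {"fingers": -1,"dx": 20,"dy": -35,"dz": 5,"turn": 0},
    {"fingers": -1,"dx": 20,"dy": -35,"dz": 5,"turn": 0},
    {"fingers": -1,"dx": 20,"dy": -35,"dz": 5,"turn": 0},
    {"fingers": -1,"dx": 20,"dy": -35,"dz": 5,"turn": 0},
    {"fingers": -1,"dx": 20,"dy": -35,"dz": 5,"turn": 0},
    {"fingers": -1,"dx": 20,"dy": -35,"dz": 5,"turn": 0},
    {"fingers": -1,"dx": 20,"dy": -35,"dz": 5,"turn": 0},
    {"fingers": -1,"dx": 20,"dy": -35,"dz": 5,"turn": 0},
    {"fingers": -1,"dx": 20,"dy": -35,"dz": 5,"turn": 0},
    {"fingers": -1,"dx": 20,"dy": -35,"dz": 5,"turn": 0},
    {"fingers": -1,"dx": 20,"dy": -35,"dz": 5,"turn": 0},
    {"fingers": -1,"dx": 20,"dy": -35,"dz": 5,"turn": 0},
    {"fingers": -1,"dx": 0,"dy": 0,"dz": 0,"turn": 0},
  ],
)

```text
clock: 2.23
position: [0.4654, 0.0096, 0.3208]
ee_rot: [0.003, 0.798, 0.603, 0.005]
contact_force: [0.7, 0.0, 0.6]
width: 0.085
```

```bash
cat > w.py <<'E'
from h import *
import pickle,sys
def rect(g,c,z):
    P=px2z(c,np.argwhere(g)[:,::-1],z)[:,:2]
    (cx,cy),(w,h),an=cv2.minAreaRect((P*1000).astype(np.float32))
    m=P.mean(0); u=np.linalg.svd(P-m,full_matrices=False)[2][0]
    return f"rect c({cx:.1f},{cy:.1f}) {w:.1f}x{h:.1f} ang{an:.1f} pca{np.degrees(np.arctan2(u[1],u[0])):.1f}"
def look(name,labels):
    st=get_state(); im=get_image("wrist"); c=cam(im,st); save(im,name); pickle.dump((st,im),open(name+".pkl","wb"))
    print("t",round(st["clock"],2),"tcp",np.round(st["position"],4),"rot",np.round(st["ee_rot"],3),"cam",(-c[1].T@c[2]).round(3),"w",round(st["width"],4))
    for l,z in labels:
        for m in masks_of(im,l):
            if m["p"]<.3: continue
            print(l,round(m["p"],2),np.round(m["xy"]),m["region"].sum(),np.median(im["pixels"][m["region"]],0),rect(m["region"],c,z))
    return st,im,c
E
python3 - <<'E'
from w import *
look("w1",[("scraper_grip",.03),("slot_mouth",.034),("rack",.03),("lug_mid",.09),("spool_mid",.044)])
E
```

```text
t 2.23 tcp [0.4654 0.0096 0.3208] rot [0.003 0.798 0.603 0.005] cam [0.394 0.029 0.451] w 0.085
scraper_grip 0.57 [247. 210.] 2183 [32. 33. 35.] rect c(503.7,-46.4) 148.2x40.2 ang4.2 pca5.1
scraper_grip 0.55 [149. 110.] 2853 [  0. 146. 142.] rect c(342.7,-124.6) 149.7x39.6 ang58.0 pca57.6
slot_mouth 0.87 [342. 282.] 1780 [82. 47. 26.] rect c(661.9,61.3) 78.1x70.7 ang83.4 pca-98.1
rack 0.74 [ 86. 241.] 4127 [ 97. 102. 103.] rect c(490.4,-308.5) 178.6x70.4 ang85.5 pca-94.1
rack 0.68 [191. 325.] 888 [156. 130.   0.] rect c(657.4,-269.7) 170.9x80.8 ang75.6 pca-116.8
rack 0.58 [ 29. 157.] 3004 [  2. 128.  44.] rect c(353.0,-320.3) 102.8x63.1 ang70.5 pca76.6
lug_mid 0.94 [ 36. 264.] 794 [123.   73.   44.5] rect c(482.9,-335.3) 22.7x89.4 ang14.6 pca-77.6
spool_mid 0.71 [238. 318.] 816 [136. 141. 141.] rect c(674.1,-116.2) 42.7x71.5 ang59.3 pca-27.0
```

View pics/w1.png

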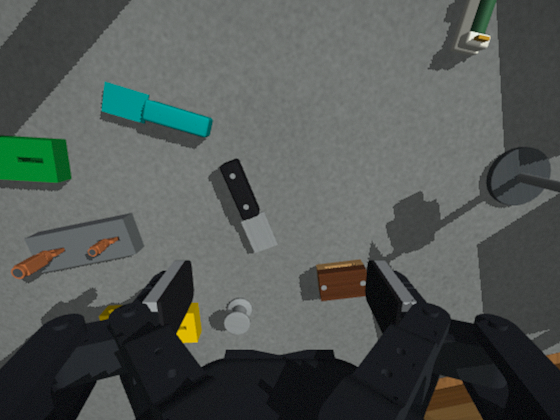

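The wrist view shows the scraper at (245,210), block at (342,282), grey rack at (86,241) with the larger lug at (36,264), and spool at (237,316). I'll fit box models to the masks for accurate poses.

```bash
cat > fit.py <<'E'
from w import *
from scipy.optimize import minimize
def box(x0,x1,y0,y1,z0,z1): return np.array([[x,y,z] for x in(x0,x1) for y in(y0,y1) for z in(z0,z1)])
SCR=[box(-.045,.045,-.014,.014,0,.03),box(.045,.105,-.02,.02,.0135,.0165)]
BLK=[box(0,.05,-.038,.038,0,.034)]
RACK=[box(-.03,.03,-.08,.08,0,.03)]
CAMH=[box(-.067,-.022,-.023,.023,-.023,.023)]
LENS=[np.array([[x,.018*np.cos(a),.018*np.sin(a)] for x in(-.022,0) for a in np.linspace(0,6.283,24)])]
def render(c,bs,p,S=4):
    co,si=np.cos(p[2]),np.sin(p[2]); m=np.zeros((420*S,560*S),np.uint8)
    for b in bs:
        P=np.c_[p[0]+co*b[:,0]-si*b[:,1],p[1]+si*b[:,0]+co*b[:,1],b[:,2]+(p[3] if len(p)>3 else 0)]
        uv=(proj(c,P)+.5)*S-.5
        cv2.fillConvexPoly(m,cv2.convexHull(uv.astype(np.float32)).round().astype(np.int32),1)
    return cv2.resize(m.astype(np.float32),(560,420),interpolation=cv2.INTER_AREA)
def fit(obs,bs,p0,fixed=()):
    def cost(q):
        return sum(1-np.minimum(r:=render(c,bs,q),g).sum()/np.maximum(r,g).sum() for c,g in obs)/len(obs)
    p0=np.array(p0,float); st=np.array([.012,.012,.1,.012])[:len(p0)]
    sx=np.vstack([p0]+[p0+np.eye(len(p0))[i]*st for i in range(len(p0))])
    r=minimize(cost,p0,method="Nelder-Mead",options=dict(initial_simplex=sx,xatol=2e-4,fatol=1e-5,maxiter=250))
    return r.x,r.fun
def mask(im,l,near,c,z):
    best=None
    for m in masks_of(im,l):
        d=np.linalg.norm(px2z(c,m["xy"],z)[0,:2]-near)
        if d<.07 and (best is None or d<best[0]): best=(d,m["region"].astype(np.float32))
    return None if best is None else best[1]
E
python3 - <<'E'
from fit import *
st=get_state(); W=get_image("wrist"); T=get_image("top"); S=get_image("side")
cs={"w":cam(W,st),"t":cam(T),"s":cam(S)}; I={"w":W,"t":T,"s":S}
for l,bs,z,p0 in(("scraper_grip",SCR,.02,(.474,-.05,.08)),("slot_mouth",BLK,.03,(.64,.06,-.1)),("rack",RACK,.02,(.487,-.31,-.08))):
    ms={k:mask(I[k],l,np.array(p0[:2])+([.025,0] if z>.02 else 0),cs[k],z) for k in I}
    for ks in("w","t","s","wts"):
        obs=[(cs[k],ms[k]) for k in ks if ms[k] is not None]
        if obs: x,f=fit(obs,bs,p0); print(l,ks,x.round(4),round(f,3))
print(tips_ahead() if callable(tips_ahead) else tips_ahead)
E
```

```text
scraper_grip w [ 0.4781 -0.0525  0.0893] 0.058
scraper_grip s [ 0.4792 -0.0526  0.0799] 0.105
scraper_grip wts [ 0.478  -0.0529  0.088 ] 0.085
slot_mouth w [ 0.6462  0.0648 -0.1504] 0.035
slot_mouth t [ 0.6415  0.0644 -0.0969] 0.168
slot_mouth s [ 0.6477  0.0651 -0.152 ] 0.042
slot_mouth wts [ 0.6463  0.0643 -0.1315] 0.102
rack w [ 0.4936 -0.3175 -0.0719] 0.145
rack t [ 0.4898 -0.3168 -0.0764] 0.121
rack s [ 0.4941 -0.318  -0.0624] 0.153
rack wts [ 0.493  -0.3176 -0.0656] 0.165
0.011
```

Request:
play_rows(
  series=[
    {"fingers": -1,"dx": 6,"dy": -20,"dz": -30,"turn": 0.12},
    {"fingers": -1,"dx": 6,"dy": -21,"dz": -30,"turn": 0.12},
    {"fingers": -1,"dx": 5,"dy": -21,"dz": -30,"turn": 0.12},
    {"fingers": -1,"dx": 0,"dy": 0,"dz": -35,"turn": 0},
    {"fingers": -1,"dx": 0,"dy": 0,"dz": -35,"turn": 0},
    {"fingers": -1,"dx": 0,"dy": 0,"dz": -20,"turn": 0},
    {"fingers": -1,"dx": 0,"dy": 0,"dz": 0,"turn": 0},
  ],
)

```text
clock: 3.72
position: [0.4814, -0.0496, 0.1375]
ee_rot: [0.004, 0.669, 0.743, 0.01]
contact_force: [-0.6, 0.1, -0.1]
width: 0.0852
```

```bash
python3 - <<'E'
from fit import *
st,W,c=look("w2",[])
m=mask(W,"scraper_grip",np.array([.49,-.05]),c,.02)
if m is not None: print(fit([(c,m)],SCR,(.478,-.0527,.088)))
q=st["ee_rot"]; x=R.from_quat([q[1],q[2],q[3],q[0]]).apply([1,0,0]); print("jaw",np.arctan2(x[1],x[0]))
E
```

```text
t 3.72 tcp [ 0.4814 -0.0496  0.1375] rot [0.004 0.669 0.743 0.01 ] cam [ 0.407 -0.059  0.267] w 0.0852
(array([ 0.47759129, -0.05308649,  0.09010635]), np.float64(0.027717769145965576))
jaw 1.676613141241874
```

View pics/w2.png

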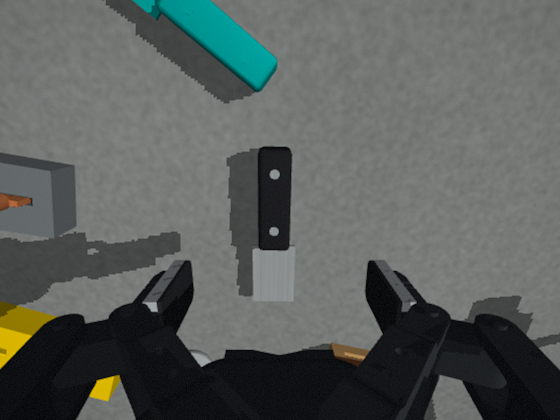

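The gripper is straight above the black scraper (handle at 274,200), jaws across it. I'm going down to grip.

Request:
play_rows(
  series=[
    {"fingers": -1,"dx": 1,"dy": -3,"dz": -35,"turn": -0.015},
    {"fingers": -1,"dx": 0,"dy": 0,"dz": -35,"turn": 0},
    {"fingers": -1,"dx": 0,"dy": 0,"dz": -28,"turn": 0},
    {"fingers": -1,"dx": 0,"dy": 0,"dz": -12,"turn": 0},
    {"fingers": -1,"dx": 0,"dy": 0,"dz": 0,"turn": 0},
  ],
)

```text
clock: 4.23
position: [0.4978, -0.0556, 0.0398]
ee_rot: [0.02, 0.674, 0.739, 0.019]
contact_force: [0.2, 0.4, 0.0]
width: 0.0855
```

Request:
play_rows(
  series=[
    {"fingers": -1,"dx": -15,"dy": 3,"dz": 0,"turn": 0},
    {"fingers": -1,"dx": 0,"dy": 0,"dz": 0,"turn": 0},
    {"fingers": -1,"dx": 0,"dy": 0,"dz": 0,"turn": 0},
  ],
)

```text
clock: 4.48
position: [0.4888, -0.0537, 0.045]
ee_rot: [0.025, 0.673, 0.739, 0.021]
contact_force: [0.3, -0.0, -0.1]
width: 0.0853
```

```bash
cat > s.py <<'E'
from h import *
st=get_state(); q=st["ee_rot"]; r=R.from_quat([q[1],q[2],q[3],q[0]]); x=r.apply([1,0,0]); z=r.apply([0,0,1])
print(round(st["clock"],2),"tcp",np.round(st["position"],4),"jaw",np.arctan2(x[1],x[0]).round(3),"z",z.round(3),"F",np.round(st["contact_force"],1),"w",round(st["width"],4),"q",np.round(st["qpos"],2))
E
python3 s.py
```

```text
4.48 tcp [ 0.4888 -0.0537  0.045 ] jaw 1.663 z [ 0.065 -0.002 -0.998] F [ 0.3 -0.  -0.1] w 0.0853 q [-0.26  0.33  2.01  0.02  0.74 -1.94]
```

Request:
play_rows(
  series=[
    {"fingers": -1,"dx": -4,"dy": 0,"dz": -10,"turn": 0},
    {"fingers": -1,"dx": -4,"dy": 0,"dz": -10,"turn": 0},
    {"fingers": -1,"dx": -2,"dy": 0,"dz": -5,"turn": 0},
    {"fingers": -1,"dx": 0,"dy": 0,"dz": 0,"turn": 0},
  ],
)

```text
clock: 4.82
position: [0.4882, -0.0558, 0.0271]
ee_rot: [0.034, 0.673, 0.739, 0.026]
contact_force: [-1.0, 0.3, -0.3]
width: 0.0853
```

```bash
python3 s.py
```

```text
4.82 tcp [ 0.4882 -0.0558  0.0271] jaw 1.663 z [ 0.085 -0.007 -0.996] F [-1.   0.3 -0.3] w 0.0853 q [-0.27  0.35  2.05  0.03  0.66 -1.95]
```

Request:
play_rows(
  series=[
    {"fingers": -1,"dx": -4,"dy": 3,"dz": -8,"turn": 0},
    {"fingers": -1,"dx": -2,"dy": 2,"dz": -5,"turn": 0},
    {"fingers": -1,"dx": 0,"dy": 0,"dz": 0,"turn": 0},
  ],
)

```text
clock: 5.07
position: [0.4867, -0.0518, 0.017]
ee_rot: [0.038, 0.673, 0.738, 0.028]
contact_force: [-0.3, -0.2, -0.5]
width: 0.0854
```

```bash
python3 s.py
```

```text
5.07 tcp [ 0.4867 -0.0518  0.017 ] jaw 1.663 z [ 0.093 -0.009 -0.996] F [-0.3 -0.2 -0.5] w 0.0854 q [-0.26  0.36  2.07  0.03  0.62 -1.94]
```

Request:
play_rows(
  series=[
    {"fingers": 1,"dx": 0,"dy": 0,"dz": 0,"turn": 0},
    {"fingers": 1,"dx": 0,"dy": 0,"dz": 0,"turn": 0},
    {"fingers": 1,"dx": 0,"dy": 0,"dz": 0,"turn": 0},
    {"fingers": 1,"dx": 0,"dy": 0,"dz": 0,"turn": 0},
    {"fingers": 1,"dx": 0,"dy": 0,"dz": 0,"turn": 0},
    {"fingers": 1,"dx": 0,"dy": 0,"dz": 0,"turn": 0},
  ],
  squeeze=40,
)

```text
clock: 5.57
position: [0.4899, -0.0525, 0.0194]
ee_rot: [0.04, 0.672, 0.738, 0.029]
contact_force: [0.2, 0.6, -2.0]
width: 0.0274
```

```bash
python3 s.py
```

```text
5.57 tcp [ 0.4899 -0.0525  0.0194] jaw 1.663 z [ 0.098 -0.011 -0.995] F [ 0.2  0.6 -2. ] w 0.0274 q [-0.26  0.36  2.06  0.03  0.62 -1.94]
```

Request:
play_rows(
  series=[
    {"fingers": 1,"dx": 6,"dy": 16,"dz": 2,"turn": -0.03},
    {"fingers": 1,"dx": 6,"dy": 16,"dz": 0,"turn": -0.03},
    {"fingers": 1,"dx": 6,"dy": 16,"dz": 0,"turn": -0.03},
    {"fingers": 1,"dx": 6,"dy": 16,"dz": 0,"turn": -0.03},
    {"fingers": 1,"dx": 6,"dy": 16,"dz": 0,"turn": -0.03},
    {"fingers": 1,"dx": 6,"dy": 16,"dz": 0,"turn": -0.03},
    {"fingers": 1,"dx": 0,"dy": 0,"dz": 0,"turn": 0},
  ],
)

```text
clock: 6.15
position: [0.5259, 0.0461, 0.0206]
ee_rot: [0.042, 0.741, 0.67, 0.024]
contact_force: [1.4, 0.7, -1.3]
width: 0.027
```

```bash
python3 s.py
```

```text
6.15 tcp [0.5259 0.0461 0.0206] jaw 1.469 z [ 0.092 -0.029 -0.995] F [ 1.4  0.7 -1.3] w 0.027 q [-0.03  0.4   1.98 -0.04  0.67 -1.47]
```

Request:
play_rows(
  series=[
    {"fingers": 1,"dx": 2,"dy": 12,"dz": 0,"turn": -0.016},
    {"fingers": 1,"dx": 2,"dy": 12,"dz": 0,"turn": -0.016},
    {"fingers": 1,"dx": 2,"dy": 11,"dz": 0,"turn": -0.012},
    {"fingers": 1,"dx": 0,"dy": 0,"dz": 0,"turn": 0},
  ],
)

```text
clock: 6.48
position: [0.5306, 0.0817, 0.0194]
ee_rot: [0.041, 0.755, 0.654, 0.022]
contact_force: [0.8, -0.5, -0.4]
width: 0.0273
```

```bash
python3 s.py; python3 - <<'E'
from fit import *
st,W,c=look("w3",[]); T=get_image("top");S=get_image("side");I={"w":W,"t":T,"s":S};cs={"w":c,"t":cam(T),"s":cam(S)}
for l,bs,z,p0,nn in(("scraper_grip",SCR,.02,(.522,.083,-.15),(.52,.08)),("slot_mouth",BLK,.03,(.6465,.0648,-.15),(.67,.06))):
    for k in I:
        m=mask(I[k],l,np.array(nn),cs[k],z)
        if m is not None: x,f=fit([(cs[k],m)],bs,p0); print(l,k,x.round(4),round(f,3))
E
```

```text
6.48 tcp [0.5306 0.0817 0.0194] jaw 1.427 z [ 0.087 -0.034 -0.996] F [ 0.8 -0.5 -0.4] w 0.0273 q [ 0.05  0.41  1.95 -0.06  0.69 -1.34]
t 6.48 tcp [0.5306 0.0817 0.0194] rot [0.041 0.755 0.654 0.022] cam [0.448 0.096 0.144] w 0.0273
scraper_grip w [ 0.519   0.084  -0.1522] 0.231
scraper_grip s [ 0.52    0.0822 -0.1315] 0.312
slot_mouth t [ 0.6431  0.0635 -0.143 ] 0.062
slot_mouth s [ 0.6477  0.0644 -0.1538] 0.06
```

View pics/w3.png

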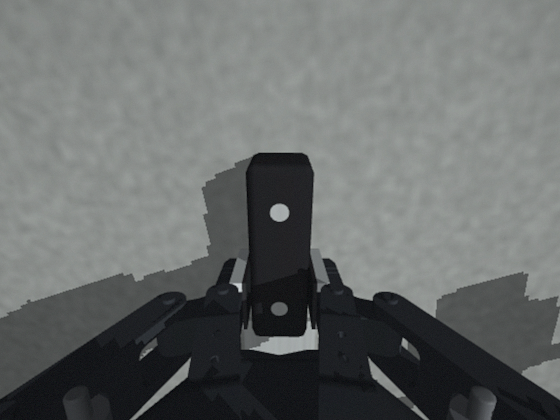

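Request:
play_rows(
  series=[
    {"fingers": 1,"dx": 9.9,"dy": -1.5,"dz": 0,"turn": -0.006},
    {"fingers": 1,"dx": 9.9,"dy": -1.5,"dz": 0,"turn": 0},
    {"fingers": 1,"dx": 9.9,"dy": -1.5,"dz": 0,"turn": 0},
    {"fingers": 1,"dx": 9.9,"dy": -1.5,"dz": 0,"turn": 0},
    {"fingers": 1,"dx": 0,"dy": 0,"dz": 0,"turn": 0},
  ],
)

```text
clock: 7.35
position: [0.5663, 0.0732, 0.0205]
ee_rot: [0.038, 0.758, 0.65, 0.017]
contact_force: [0.5, 0.6, -1.5]
width: 0.0269
```

```bash
python3 s.py
```

```text
7.35 tcp [0.5663 0.0732 0.0205] jaw 1.417 z [ 0.076 -0.035 -0.997] F [ 0.5  0.6 -1.5] w 0.0269 q [ 0.03  0.45  1.87 -0.05  0.75 -1.35]
```

Request:
play_rows(
  series=[
    {"fingers": 1,"dx": 10,"dy": 1,"dz": -1,"turn": 0.002},
    {"fingers": 1,"dx": 10,"dy": 0.5,"dz": 0,"turn": 0.002},
    {"fingers": 1,"dx": 10,"dy": 0,"dz": 0,"turn": 0},
    {"fingers": 1,"dx": 0,"dy": 0,"dz": 0,"turn": 0},
  ],
)

```text
clock: 7.68
position: [0.5896, 0.0738, 0.0206]
ee_rot: [0.033, 0.758, 0.652, 0.011]
contact_force: [1.1, -0.6, -1.4]
width: 0.0273
```

```bash
python3 s.py
```

```text
7.68 tcp [0.5896 0.0738 0.0206] jaw 1.42 z [ 0.058 -0.036 -0.998] F [ 1.1 -0.6 -1.4] w 0.0273 q [ 0.03  0.48  1.8  -0.05  0.8  -1.36]
```

Request:
play_rows(
  series=[
    {"fingers": 1,"dx": 9,"dy": -1.2,"dz": -1,"turn": 0},
    {"fingers": 1,"dx": 8,"dy": -1,"dz": 0,"turn": 0},
    {"fingers": 1,"dx": 6,"dy": -0.8,"dz": 0,"turn": 0},
    {"fingers": 1,"dx": 4,"dy": -0.5,"dz": 0,"turn": 0},
    {"fingers": 1,"dx": 0,"dy": 0,"dz": 0,"turn": 0},
  ],
)

```text
clock: 8.1
position: [0.6103, 0.0706, 0.0204]
ee_rot: [0.028, 0.758, 0.652, 0.005]
contact_force: [0.0, 0.9, 2.4]
width: 0.0272
```

```bash
python3 s.py
```

```text
8.1 tcp [0.6103 0.0706 0.0204] jaw 1.42 z [ 0.043 -0.035 -0.998] F [0.  0.9 2.4] w 0.0272 q [ 0.02  0.51  1.74 -0.05  0.85 -1.37]
```

Request:
play_rows(
  series=[
    {"fingers": 1,"dx": 4,"dy": -0.5,"dz": -1,"turn": 0},
    {"fingers": 1,"dx": 4,"dy": -0.5,"dz": 0,"turn": 0},
  ],
)

```text
clock: 8.27
position: [0.6125, 0.0703, 0.0206]
ee_rot: [0.023, 0.758, 0.652, 0.001]
contact_force: [-3.1, 0.3, 4.9]
width: 0.0275
```

```bash
python3 s.py
```

```text
8.27 tcp [0.6125 0.0703 0.0206] jaw 1.419 z [ 0.032 -0.034 -0.999] F [-3.1  0.3  4.9] w 0.0275 q [ 0.02  0.52  1.73 -0.05  0.87 -1.37]
```

Request:
play_rows(
  series=[
    {"fingers": 1,"dx": 5,"dy": -0.7,"dz": -1,"turn": 0},
    {"fingers": 1,"dx": 5,"dy": -0.7,"dz": -1,"turn": 0},
    {"fingers": 1,"dx": 5,"dy": -0.7,"dz": 0,"turn": 0},
  ],
)

```text
clock: 8.52
position: [0.6134, 0.0702, 0.0203]
ee_rot: [0.013, 0.759, 0.651, -0.009]
contact_force: [-9.2, 2.5, 6.0]
width: 0.0273
```

```bash
python3 s.py; python3 - <<'E'
from fit import *
S=get_image("side"); T=get_image("top"); save(S,"s4")
cv2.imwrite("pics/c4.png",np.hstack([cv2.resize(i["pixels"][y:y+60,x:x+80],(400,300),interpolation=cv2.INTER_CUBIC) for i,x,y in((S,290,190),(T,240,145))])[:,:,::-1])
E
```

```text
8.52 tcp [0.6134 0.0702 0.0203] jaw 1.419 z [ 0.003 -0.032 -0.999] F [-9.2  2.5  6. ] w 0.0273 q [ 0.02  0.53  1.7  -0.04  0.91 -1.37]
```

View pics/c4.png

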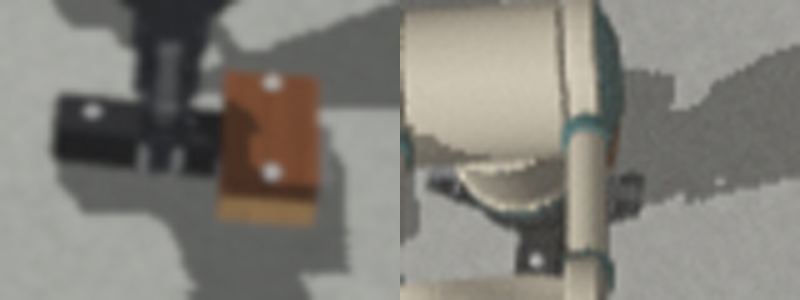

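The handle meets the block. I'm letting go and rising.

Request:
play_rows(
  series=[
    {"fingers": -1,"dx": 0,"dy": 0,"dz": 0,"turn": 0},
    {"fingers": -1,"dx": 0,"dy": 0,"dz": 0,"turn": 0},
    {"fingers": -1,"dx": 0,"dy": 0,"dz": 0,"turn": 0},
    {"fingers": -1,"dx": 0,"dy": 0,"dz": 0,"turn": 0},
    {"fingers": -1,"dx": -1,"dy": 0,"dz": 15,"turn": 0},
    {"fingers": -1,"dx": -2,"dy": 0,"dz": 25,"turn": 0},
    {"fingers": -1,"dx": -5,"dy": -5,"dz": 30,"turn": 0},
    {"fingers": -1,"dx": -10,"dy": -10,"dz": 30,"turn": 0},
    {"fingers": -1,"dx": -10,"dy": -10,"dz": 30,"turn": 0},
    {"fingers": -1,"dx": -15,"dy": -20,"dz": 25,"turn": 0},
    {"fingers": -1,"dx": -15,"dy": -30,"dz": 20,"turn": 0},
    {"fingers": -1,"dx": -15,"dy": -35,"dz": 10,"turn": 0},
    {"fingers": -1,"dx": -10,"dy": -38,"dz": 0,"turn": 0},
    {"fingers": -1,"dx": 0,"dy": 0,"dz": 0,"turn": 0},
  ],
)

```text
clock: 9.78
position: [0.5309, -0.0837, 0.2098]
ee_rot: [0.018, 0.757, 0.653, -0.009]
contact_force: [-0.4, -0.3, -0.5]
width: 0.0849
```

```bash
python3 s.py; python3 - <<'E'
from fit import *
HANDLE=[SCR[0],box(.095,.105,-.02,.02,.0135,.0165)]
st,W,c=look("w5",[]); T=get_image("top");S=get_image("side");I={"w":W,"t":T,"s":S};cs={"w":c,"t":cam(T),"s":cam(S)}
for l,bs,z,p0,nn in(("scraper_grip",HANDLE,.02,(.602,.071,-.15),(.61,.07)),("slot_mouth",BLK,.03,(.6465,.0648,-.15),(.67,.06)),("rack",RACK,.02,(.493,-.317,-.07),(.493,-.317))):
    for k in I:
        m=mask(I[k],l,np.array(nn),cs[k],z)
        if m is not None: x,f=fit([(cs[k],m)],bs,p0); print(l,k,x.round(4),round(f,3), (x[:2]+.045*np.array([np.cos(x[2]),np.sin(x[2])])).round(4))
E
```

```text
9.78 tcp [ 0.5309 -0.0837  0.2098] jaw 1.424 z [ 0.01  -0.038 -0.999] F [-0.4 -0.3 -0.5] w 0.0849 q [-0.26  0.23  1.65 -0.04  1.24 -1.68]
t 9.78 tcp [ 0.5309 -0.0837  0.2098] rot [ 0.018  0.757  0.653 -0.009] cam [ 0.458 -0.068  0.34 ] w 0.0849
scraper_grip w [ 0.6005  0.0713 -0.134 ] 0.213 [0.6451 0.0653]
scraper_grip t [ 0.5944  0.073  -0.159 ] 0.309 [0.6388 0.0659]
scraper_grip s [ 0.6019  0.0737 -0.1594] 0.136 [0.6463 0.0665]
slot_mouth w [ 0.6461  0.0654 -0.1587] 0.43 [0.6905 0.0583]
slot_mouth t [ 0.6439  0.0643 -0.1521] 0.115 [0.6883 0.0574]
slot_mouth s [ 0.6469  0.0627 -0.147 ] 0.056 [0.6914 0.0562]
rack w [ 0.4931 -0.3169 -0.0741] 0.133 [ 0.538  -0.3202]
rack t [ 0.4901 -0.3172 -0.0709] 0.105 [ 0.535  -0.3204]
rack s [ 0.4941 -0.3182 -0.0604] 0.161 [ 0.5391 -0.3209]
```

View pics/w5.png

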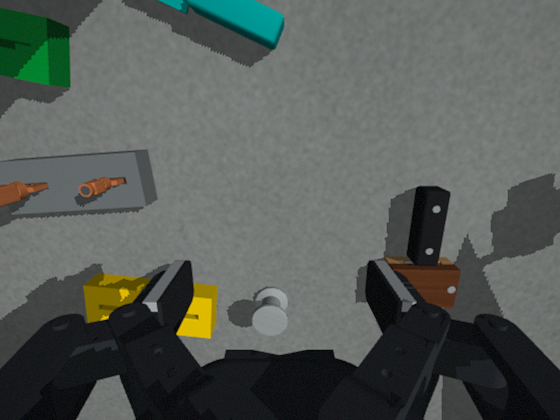

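The scraper is home: handle at (428,225) butted on the block at (425,270), spool untouched. Next, the larger lug, expected at about (0.490, -0.362).

Request:
play_rows(
  series=[
    {"fingers": -1,"dx": -5,"dy": -28,"dz": 0,"turn": 0.02},
    {"fingers": -1,"dx": -5,"dy": -28,"dz": 0,"turn": 0.02},
    {"fingers": -1,"dx": -5,"dy": -28,"dz": 0,"turn": 0.02},
    {"fingers": -1,"dx": -5,"dy": -28,"dz": 0,"turn": 0.02},
    {"fingers": -1,"dx": -5,"dy": -28,"dz": 0,"turn": 0},
    {"fingers": -1,"dx": -5,"dy": -28,"dz": 0,"turn": 0},
    {"fingers": -1,"dx": -5,"dy": -28,"dz": 0,"turn": 0},
    {"fingers": -1,"dx": -5,"dy": -25,"dz": 0,"turn": 0},
    {"fingers": -1,"dx": 0,"dy": -20,"dz": 0,"turn": 0},
    {"fingers": -1,"dx": 0,"dy": 0,"dz": 0,"turn": 0},
  ],
)

```text
clock: 11.22
position: [0.4911, -0.3245, 0.2077]
ee_rot: [0.015, 0.723, 0.691, -0.007]
contact_force: [0.4, -0.1, 0.1]
width: 0.0854
```

```bash
python3 s.py; cat > l.py <<'E'
from fit import *
import sys
RL=[box(-.0025,.0025,-.016,.016,.03,.046),box(-.009,.009,-.009,.009,.055,.091)]
st,W,c=look(sys.argv[1],[]); T=get_image("top");S=get_image("side");I={"w":W,"t":T,"s":S};cs={"w":c,"t":cam(T),"s":cam(S)}
for k in I:
    m=mask(I[k],"lug_mid",np.array([.49,-.362]),cs[k],.075)
    if m is not None: x,f=fit([(cs[k],m)],RL,(.490,-.362,-.07)); print(k,x.round(4),round(f,3))
    m=mask(I[k],"rack",np.array([.493,-.317]),cs[k],.02)
    if m is not None: x,f=fit([(cs[k],m)],RACK,(.493,-.317,-.07)); print("rack",k,x.round(4),round(f,3))
E
python3 l.py w6
```

```text
11.22 tcp [ 0.4911 -0.3245  0.2077] jaw 1.525 z [ 0.012 -0.031 -0.999] F [ 0.4 -0.1  0.1] w 0.0854 q [-0.69  0.3   1.55 -0.02  1.26 -2.21]
t 11.22 tcp [ 0.4911 -0.3245  0.2077] rot [ 0.015  0.723  0.691 -0.007] cam [ 0.417 -0.317  0.338] w 0.0854
w [ 0.4891 -0.3626 -0.0513] 0.099
rack w [ 0.4924 -0.3175 -0.0827] 0.151
rack t [ 0.4876 -0.3143 -0.1251] 0.518
s [ 0.491  -0.3608  0.009 ] 0.139
rack s [ 0.4943 -0.3179 -0.0693] 0.293
```

View pics/w6.png

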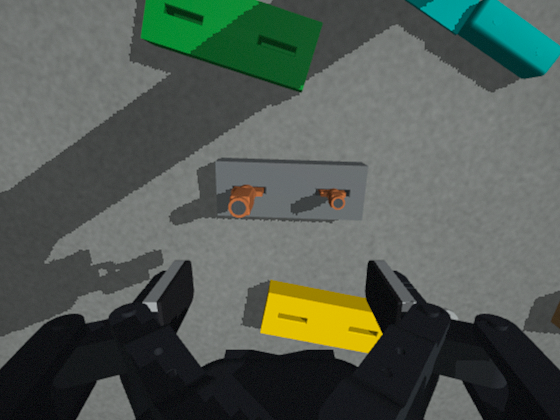

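The larger lug's barrel is at (241,203) and the smaller at (338,198). I'm moving over the larger.

Request:
play_rows(
  series=[
    {"fingers": -1,"dx": 0,"dy": -18,"dz": -10,"turn": -0.015},
    {"fingers": -1,"dx": -2,"dy": -18,"dz": -15,"turn": -0.015},
    {"fingers": -1,"dx": -2,"dy": -3,"dz": -15,"turn": 0},
    {"fingers": -1,"dx": -2,"dy": 0,"dz": -15,"turn": 0},
    {"fingers": -1,"dx": -2,"dy": 0,"dz": -15,"turn": 0},
    {"fingers": -1,"dx": 0,"dy": 0,"dz": 0,"turn": 0},
  ],
)

```text
clock: 12.17
position: [0.4847, -0.3617, 0.1358]
ee_rot: [0.017, 0.731, 0.682, -0.006]
contact_force: [0.0, -0.2, -0.3]
width: 0.0855
```

```bash
python3 s.py
```

```text
12.17 tcp [ 0.4847 -0.3617  0.1358] jaw 1.501 z [ 0.015 -0.034 -0.999] F [ 0.  -0.2 -0.3] w 0.0855 q [-0.75  0.38  1.63 -0.02  1.1  -2.24]
```

Request:
play_rows(
  series=[
    {"fingers": -1,"dx": 4,"dy": 0,"dz": -12,"turn": -0.005},
    {"fingers": -1,"dx": 0,"dy": 0,"dz": -14,"turn": 0},
    {"fingers": -1,"dx": 0,"dy": 0,"dz": -14,"turn": 0},
    {"fingers": -1,"dx": 0,"dy": 0,"dz": -14,"turn": 0},
    {"fingers": -1,"dx": 0,"dy": 0,"dz": -10,"turn": 0},
    {"fingers": -1,"dx": 0,"dy": 0,"dz": 0,"turn": 0},
  ],
)

```text
clock: 12.67
position: [0.4925, -0.3645, 0.0691]
ee_rot: [0.021, 0.733, 0.679, -0.006]
contact_force: [0.3, 0.2, -0.4]
width: 0.0855
```

```bash
python3 s.py; python3 l.py w7
```

```text
12.67 tcp [ 0.4925 -0.3645  0.0691] jaw 1.494 z [ 0.019 -0.039 -0.999] F [ 0.3  0.2 -0.4] w 0.0855 q [-0.74  0.45  1.7  -0.02  0.95 -2.23]
t 12.67 tcp [ 0.4925 -0.3645  0.0691] rot [ 0.021  0.733  0.679 -0.006] cam [ 0.418 -0.354  0.199] w 0.0855
w [ 0.4892 -0.363  -0.0582] 0.097
rack w [ 0.4925 -0.318  -0.0703] 0.197
rack t [ 0.4903 -0.3156 -0.0844] 0.559
rack s [ 0.494  -0.3224 -0.0659] 0.793
```

Well placed (2–3 mm). A small correction, then I grip.

Request:
play_rows(
  series=[
    {"fingers": -1,"dx": -2.5,"dy": 1.5,"dz": -1,"turn": 0},
    {"fingers": 1,"dx": 0,"dy": 0,"dz": 0,"turn": 0},
    {"fingers": 1,"dx": 0,"dy": 0,"dz": 0,"turn": 0},
    {"fingers": 1,"dx": 0,"dy": 0,"dz": 0,"turn": 0},
    {"fingers": 1,"dx": 0,"dy": 0,"dz": 0,"turn": 0},
    {"fingers": 1,"dx": 0,"dy": 0,"dz": 0,"turn": 0},
    {"fingers": 1,"dx": 0,"dy": 0,"dz": 0,"turn": 0},
    {"fingers": 1,"dx": 0,"dy": 0,"dz": 0,"turn": 0},
  ],
  squeeze=60,
)

```text
clock: 13.78
position: [0.4908, -0.3635, 0.0724]
ee_rot: [0.024, 0.734, 0.679, -0.005]
contact_force: [0.4, -0.0, -0.9]
width: 0.0173
```

```bash
python3 s.py
```

```text
13.78 tcp [ 0.4908 -0.3635  0.0724] jaw 1.493 z [ 0.024 -0.042 -0.999] F [ 0.4 -0.  -0.9] w 0.0173 q [-0.74  0.44  1.7  -0.02  0.95 -2.23]
```

Request:
play_rows(
  series=[
    {"fingers": 1,"dx": 0,"dy": 0,"dz": 10,"turn": 0},
    {"fingers": 1,"dx": 0,"dy": 0,"dz": 12,"turn": 0},
    {"fingers": 1,"dx": 0,"dy": 0,"dz": 14,"turn": 0},
    {"fingers": 1,"dx": 0,"dy": 0,"dz": 14,"turn": 0},
    {"fingers": 1,"dx": 0,"dy": 0,"dz": 14,"turn": 0},
    {"fingers": 1,"dx": 0,"dy": 0,"dz": 14,"turn": 0},
    {"fingers": 1,"dx": 0,"dy": 0,"dz": 14,"turn": 0},
    {"fingers": 1,"dx": 0,"dy": 0,"dz": 14,"turn": 0},
    {"fingers": 1,"dx": 0,"dy": 0,"dz": 14,"turn": 0},
    {"fingers": 1,"dx": 0,"dy": 0,"dz": 10,"turn": 0},
    {"fingers": 1,"dx": 0,"dy": 0,"dz": 0,"turn": 0},
  ],
)

```text
clock: 14.7
position: [0.4887, -0.3624, 0.2094]
ee_rot: [0.022, 0.734, 0.679, -0.006]
contact_force: [-0.7, 0.2, -2.3]
width: 0.0173
```

```bash
python3 s.py; python3 - <<'E'
from fit import *
T=get_image("top");S=get_image("side");cs={"t":cam(T),"s":cam(S)};obs=[]
save(S,"s8")
for k,im in(("t",T),("s",S)):
    for m in masks_of(im,"lens")[:3]: print(k,m["p"],m["xy"].__repr__(),m["region"].sum())
    m=masks_of(im,"lens")
    if m: obs.append((cs[k],m[0]["region"].astype(np.float32)))
ALL=CAMH+LENS
for p0 in([.508,.352,np.pi+.12,.157],):
    for o in(obs,obs[:1],obs[1:]):
        if not o: continue
        for b in("head","head+lens+clamp"):
            bs=CAMH+LENS+([box(-.085,-.067,-.012,.012,-.012,.012)] if b!="head" else [])
            x,f=fit(o,bs,p0); print(len(o),b,x.round(4),round(f,3))
E
```

```text
14.7 tcp [ 0.4887 -0.3624  0.2094] jaw 1.494 z [ 0.02  -0.04  -0.999] F [-0.7  0.2 -2.3] w 0.0173 q [-0.74  0.32  1.52 -0.02  1.26 -2.23]
t 0.71 [170.1, 201.7] 498
s 0.63 [293.2, 112.6] 506
2 head [0.5055 0.3504 3.3136 0.1634] 0.255
2 head+lens+clamp [0.5038 0.3529 3.2358 0.162 ] 0.204
1 head [0.5012 0.3511 3.2399 0.1722] 0.161
1 head+lens+clamp [0.4991 0.3518 3.1738 0.175 ] 0.145
1 head [0.5078 0.364  3.396  0.1538] 0.302
1 head+lens+clamp [0.509  0.3575 3.2917 0.1576] 0.243
```

Lug lifted. I'm carrying it toward the inspection camera and stopping short to measure the lens from near.

Request:
play_rows(
  series=[
    {"fingers": 1,"dx": -5,"dy": 20,"dz": 3,"turn": 0},
    {"fingers": 1,"dx": -5,"dy": 25,"dz": 3,"turn": 0},
    {"fingers": 1,"dx": -5,"dy": 28,"dz": 3,"turn": 0},
    {"fingers": 1,"dx": -5,"dy": 28,"dz": 3,"turn": 0},
    {"fingers": 1,"dx": -5,"dy": 28,"dz": 3,"turn": 0},
    {"fingers": 1,"dx": -5,"dy": 28,"dz": 3,"turn": 0},
    {"fingers": 1,"dx": -5,"dy": 28,"dz": 3,"turn": 0},
    {"fingers": 1,"dx": -5,"dy": 28,"dz": 3,"turn": 0},
    {"fingers": 1,"dx": -5,"dy": 28,"dz": 3,"turn": 0},
    {"fingers": 1,"dx": -5,"dy": 28,"dz": 3,"turn": 0},
    {"fingers": 1,"dx": -5,"dy": 28,"dz": 3,"turn": 0},
    {"fingers": 1,"dx": -5,"dy": 28,"dz": 3,"turn": 0},
    {"fingers": 1,"dx": -5,"dy": 28,"dz": 0,"turn": 0},
    {"fingers": 1,"dx": -5,"dy": 28,"dz": 0,"turn": 0},
    {"fingers": 1,"dx": -5,"dy": 28,"dz": 0,"turn": 0},
    {"fingers": 1,"dx": -5,"dy": 28,"dz": 0,"turn": 0},
    {"fingers": 1,"dx": -5,"dy": 28,"dz": 0,"turn": 0},
    {"fingers": 1,"dx": -5,"dy": 25,"dz": 0,"turn": 0},
    {"fingers": 1,"dx": 0,"dy": 15,"dz": 0,"turn": 0},
    {"fingers": 1,"dx": 0,"dy": 0,"dz": 0,"turn": 0},
  ],
)

```text
clock: 16.67
position: [0.3828, 0.1654, 0.228]
ee_rot: [0.008, 0.736, 0.677, -0.011]
contact_force: [0.3, -0.5, -1.3]
width: 0.017
```

```bash
python3 s.py; python3 - <<'E'
from fit import *
st,W,c=look("w9",[("lens",.16),("lug_mid",.2)])
E
```

```text
16.67 tcp [0.3828 0.1654 0.228 ] jaw 1.488 z [-0.006 -0.026 -1.   ] F [ 0.3 -0.5 -1.3] w 0.017 q [ 0.26  0.05  1.82 -0.02  1.28 -1.22]
t 16.67 tcp [0.3828 0.1654 0.228 ] rot [ 0.008  0.736  0.677 -0.011] cam [0.311 0.175 0.36 ] w 0.017
lens 0.75 [533. 359.] 2417 [27. 28. 30.] rect c(516.4,365.1) 80.7x33.3 ang52.7 pca44.1
lens 0.69 [  1. 294.] 312 [75.5 80.  81. ] rect c(420.7,-56.9) 8.7x41.1 ang69.9 pca-16.7
lug_mid 0.75 [279. 265.] 3853 [119.  70.  43.] rect c(396.0,164.5) 31.1x63.4 ang85.8 pca-6.4
```

View pics/w9.png

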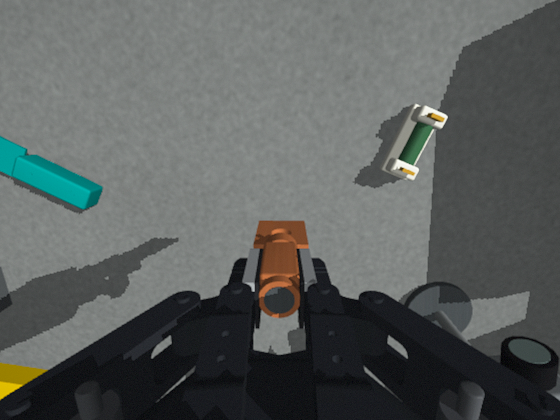

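The held lug is at (279,270). The lens glass is visible at (528,352) facing back toward the robot, so it looks along about −x. I'm moving sideways to get the whole head in view.

Request:
play_rows(
  series=[
    {"fingers": 1,"dx": -4,"dy": 15,"dz": 0,"turn": 0.03},
    {"fingers": 1,"dx": -5,"dy": 18,"dz": 0,"turn": 0.03},
    {"fingers": 1,"dx": -5,"dy": 18,"dz": 0,"turn": 0.03},
    {"fingers": 1,"dx": -5,"dy": 18,"dz": 0,"turn": 0.03},
    {"fingers": 1,"dx": -5,"dy": 18,"dz": 0,"turn": 0.03},
    {"fingers": 1,"dx": -5,"dy": 15,"dz": 0,"turn": 0.03},
    {"fingers": 1,"dx": 0,"dy": 0,"dz": 0,"turn": 0},
  ],
)

```text
clock: 17.4
position: [0.3563, 0.2582, 0.227]
ee_rot: [0.012, 0.676, 0.737, -0.013]
contact_force: [0.1, -0.3, -2.1]
width: 0.017
```

```bash
python3 s.py; python3 - <<'E'
from fit import *
st,W,c=look("w10",[("lens",.16)])
T=get_image("top"); S=get_image("side"); pickle.dump((st,W,T,S),open("v10.pkl","wb"))
E
```

```text
17.4 tcp [0.3563 0.2582 0.227 ] jaw 1.657 z [-0.    -0.036 -0.999] F [ 0.1 -0.3 -2.1] w 0.017 q [ 0.49  0.09  1.78 -0.03  1.28 -1.15]
t 17.4 tcp [0.3563 0.2582 0.227 ] rot [ 0.012  0.676  0.737 -0.013] cam [0.284 0.256 0.358] w 0.017
lens 0.55 [280. 265.] 4062 [115.  68.  43.] rect c(390.5,260.4) 80.6x40.9 ang5.7 pca3.6
```

View pics/w10.png

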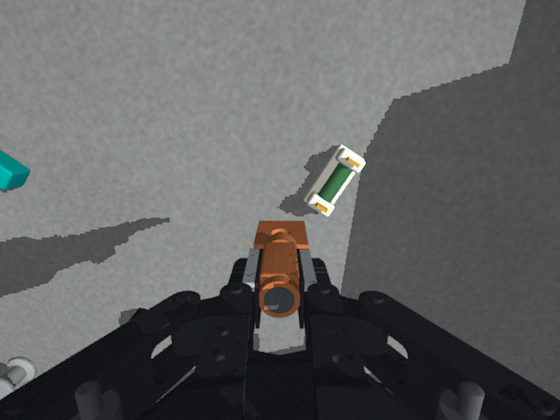

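The camera is hidden behind the gripper here, so I'll use the earlier frame (w9) together with the top and side views.

```bash
python3 - <<'E'
from fit import *
st,W=pickle.load(open("w9.pkl","rb")); c=cam(W,st)
px=W["pixels"].astype(int); g=px[325:412:2,492:560:2].sum(2)//3
for r,row in zip(range(325,412,2),g): print(r," ".join(f"{v:3d}" for v in row))
E
```

```text
325 124 127 128 124 124 125 126 105 105  67  68  72  72  73  73  72  71  70  67  68  73  71  75  74  76  71  71  74  72  72  73  72  72  67
327 127 126 127 129 121 105 103  70  73  73  71  72  77  74  71  72  71  72  69  70  70  70  71  77  76  71  71  69  69  71  72  73  73  70
329 126 128 120 110  70  70  70  74  73  72  74  74  78  73  75  75  72  73  73  70  70  70  72  74  72  71  71  72  72  72  70  73  72  75
331  93  71  74  70  70  72  71  72  70  75  74  73  75  75  75  75  75  74  73  70  73  71  74  73  75  74  74  72  73  71  71  71  72  73
333  76  77  74  68  73  73  73  72  72  74  73  75  76  74  72  75  75  69  70  73  71  70  72  71  71  70  73  72  72  75  72  75  72  69
335  73  75  73  71  72  68  72  72  72  74  62  66  69  67  69  68  74  73  70  74  73  72  71  70  70  70  71  69  73  75  74  73  70  71
337  72  74  72  75  71  71  76  63  42  24  13  11   9  10   9  13  19  41  53  66  72  72  69  70  67  72  72  72  69  70  71  69  67  71
339  73  76  73  74  74  75  50  15  14  13  22  51  56  63  58  59  51  44  33   8  12  41  60  71  72  73  73  74  76 
[... 4359 characters left out ...]

403  17  19  19  19  21  24  21  30  22  27  25  22  27  24  27  23  16  15  13  16  22  25  26  27  13  14  17  23  22  27  24  24  24  27
405  17  18  17  23  16  17  18  20  24  25  27  25  25  26  26  24  29  22  15  16  18  20  26  25  18  17  15  18  27  26  25  25  24  22
407  22  19  19  19  22  19  18  18  13  22  26  27  30  25  25  22  27  27  27  13  18  21  19  19  21  24  13  21  23  24  20  22  21  27
409  16  22  20  19  18  19  17  16  18  21  18  20  26  26  25  21  28  26  23  28  17  21  20  23  23  30  27  19  26  26  24  27  23  23
411  16  20  19  23  16  19  18  20  22  19  19  17  21  25  27  22  23  23  24  24  28  25  18  21  25  28  32  34  39  38  42  37  26  25
```

```bash
python3 - <<'E'
from fit import *
from scipy.optimize import least_squares
st,W=pickle.load(open("w9.pkl","rb")); c=cam(W,st)
g=W["pixels"].astype(int).sum(2)/3
m=((g>45)&(g<100)).astype(np.uint8); _,lab=cv2.connectedComponents(m,connectivity=4)
G=lab==lab[350,525]; print("glass px",G.sum())
ct,_=cv2.findContours(G.astype(np.uint8),cv2.RETR_EXTERNAL,cv2.CHAIN_APPROX_NONE); E=cv2.fitEllipse(ct[0]); print(E)
_,_,T,S=pickle.load(open("v10.pkl","rb")); t,s=cam(T),cam(S)
A=np.linspace(0,2*np.pi,40,endpoint=False)
def circ(p,r): # p x,y,z,yaw
    co,si=np.cos(p[3]),np.sin(p[3]); return np.c_[p[0]-si*r*np.cos(A),p[1]+co*r*np.cos(A),p[2]+r*np.sin(A)]
def ext(uv): return np.r_[uv.min(0),uv.max(0)]
gu=ct[0][:,0,:].astype(float); go=ext(gu)+[-.5,-.5,.5,.5]; ga=G.sum()
Tp=px2z(t,[0,0],0) 
def ell(p):
    uv=proj(c,circ(p,p[4])).astype(np.float32); mm=cv2.moments(uv.reshape(-1,1,2)); a=mm["m00"]
    return np.array([mm["m10"]/a,mm["m01"]/a,np.sqrt(a),mm["mu20"]/a,mm["mu11"]/a,mm["mu02"]/a])
mm=cv2.moments(ct[0]); a=mm["m00"]; ys,xs=np.nonzero(G)
o=np.array([xs.mean(),ys.mean(),np.sqrt(G.sum()),xs.var(),np.cov(xs,ys)[0,1],ys.var()])
def res(p):
    e=ell(p); r=(e-o)*[1,1,1,.1,.1,.1]
    us=ext(proj(s,circ(p,.018)))-[276.3,104.3,0,117.6]
    ut=ext(proj(t,circ(p,.018)))-[163,0,176,218]
    return np.r_[r,us[[0,1,3]],ut[[0,2,3]]*.7,(p[4]-.016)*300]
for yaw0 in(3.1,3.4):
    f=least_squares(res,[.505,.352,.16,yaw0,.015]); print(f.x.round(4),f.cost.round(2),f.fun.round(2))
X=f.x[:3]; print("post expected",(X[:2]-.075*np.array([np.cos(f.x[3]),np.sin(f.x[3])])).round(3),"vs base .576-.581,.357-.368")
for sd in (1,2): print(tri(c,o[:2],s,(276.8,111)).round(4),tri(c,o[:2],t,(169.5,215)).round(4))
E
```

```text
glass px 751
((529.5411987304688, 350.99188232421875), (20.377193450927734, 44.00249099731445), 110.14938354492188)
[0.5027 0.3559 0.1591 3.1969 0.0134] 1.78 [ 0.07  0.31 -0.24  0.41  0.17 -0.14 -1.14  0.81  0.31 -0.37 -0.59 -0.23
 -0.77]
[0.5034 0.3565 0.1582 3.0456 0.014 ] 3.68 [-0.16  0.23 -1.21  0.94  1.4   0.1  -0.84  0.94  0.45 -0.43 -0.69 -0.37
 -0.6 ]
post expected [0.578 0.349] vs base .576-.581,.357-.368
[0.5057 0.3591 0.1576] [0.5074 0.3556 0.1576]
[0.5057 0.3591 0.1576] [0.5074 0.3556 0.1576]
```

Request:
play_rows(
  series=[
    {"fingers": 1,"dx": 6,"dy": 12,"dz": -3,"turn": -0.01},
    {"fingers": 1,"dx": 7,"dy": 13,"dz": -3,"turn": -0.01},
    {"fingers": 1,"dx": 7,"dy": 13,"dz": -3,"turn": 0},
    {"fingers": 1,"dx": 7,"dy": 13,"dz": -3,"turn": 0},
    {"fingers": 1,"dx": 7,"dy": 13,"dz": -3,"turn": 0},
    {"fingers": 1,"dx": 7,"dy": 13,"dz": -3,"turn": 0},
    {"fingers": 1,"dx": 5,"dy": 9,"dz": -3,"turn": 0},
    {"fingers": 1,"dx": 0,"dy": 0,"dz": 0,"turn": 0},
    {"fingers": 1,"dx": 0,"dy": 0,"dz": 0,"turn": 0},
  ],
)

```text
clock: 18.35
position: [0.4091, 0.3426, 0.2038]
ee_rot: [0.014, 0.688, 0.726, -0.015]
contact_force: [-0.4, -0.8, -2.4]
width: 0.0172
```

```bash
python3 s.py
```

```text
18.35 tcp [0.4091 0.3426 0.2038] jaw 1.625 z [-0.001 -0.042 -0.999] F [-0.4 -0.8 -2.4] w 0.0172 q [ 0.59  0.25  1.64 -0.04  1.28 -1.02]
```

Request:
play_rows(
  series=[
    {"fingers": 1,"dx": -2,"dy": 4,"dz": 0.5,"turn": 0.01},
    {"fingers": 1,"dx": -1.5,"dy": 2.5,"dz": 0.5,"turn": 0},
    {"fingers": 1,"dx": 0,"dy": 0,"dz": 0,"turn": 0},
    {"fingers": 1,"dx": 0,"dy": 0,"dz": 0,"turn": 0},
  ],
)

```text
clock: 18.68
position: [0.4039, 0.3487, 0.2047]
ee_rot: [0.014, 0.683, 0.73, -0.017]
contact_force: [0.8, -0.0, -1.6]
width: 0.0172
```

```bash
python3 s.py; python3 - <<'E'
from fit import *
T=get_image("top");S=get_image("side");W=get_image("wrist");t,s=cam(T),cam(S)
a=cv2.resize(S["pixels"][85:145,230:310],(400,300),interpolation=cv2.INTER_CUBIC);b=cv2.resize(T["pixels"][185:260,140:240],(400,300),interpolation=cv2.INTER_CUBIC)
d=cv2.resize(W["pixels"],(400,300)); e=cv2.resize(S["pixels"][190:250,290:370],(400,300),interpolation=cv2.INTER_CUBIC)
cv2.imwrite("pics/final.png",np.vstack([np.hstack([a,b]),np.hstack([d,e])])[:,:,::-1])
PALM=[box(-.0025,.0025,-.016,.016,-.020,.020),box(-.009,.009,-.009,.009,.029,.065)]
for n,im,c in(("s",S,s),("t",T,t)):
    for m in masks_of(im,"lug_mid"): print(n,round(m["p"],2),m["xy"],m["region"].sum(),np.median(im["pixels"][m["region"]],0))
    print("exp palm, lens:",proj(c,[[.404,.3495,.1585],[.504,.356,.1585]]).round(1))
pickle.dump((get_state(),W,T,S),open("v11.pkl","wb"))
E
```

```text
18.68 tcp [0.4039 0.3487 0.2047] jaw 1.636 z [-0.002 -0.044 -0.999] F [ 0.8 -0.  -1.6] w 0.0172 q [ 0.6   0.25  1.63 -0.04  1.28 -1.02]
exp palm, lens: [[241.4 113.9]
 [276.1 111.7]]
exp palm, lens: [[170.7 250.9]
 [168.9 216.4]]
```

View pics/final.png

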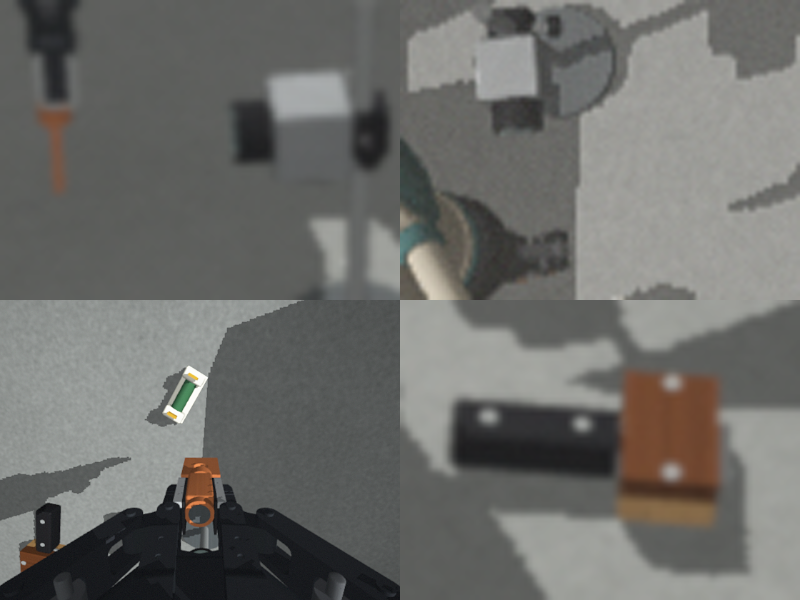

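The palm is in front of the lens: in the side view its centre is at about (242,115) px, against (241,114) predicted. That puts it about 3 mm low. The handle is still butted on the block. I'll nudge up and let it settle.

Request:
play_rows(
  series=[
    {"fingers": 1,"dx": 0,"dy": 0,"dz": 3,"turn": 0},
    {"fingers": 1,"dx": 0,"dy": 0,"dz": 0,"turn": 0},
    {"fingers": 1,"dx": 0,"dy": 0,"dz": 0,"turn": 0},
    {"fingers": 1,"dx": 0,"dy": 0,"dz": 0,"turn": 0},
    {"fingers": 1,"dx": 0,"dy": 0,"dz": 0,"turn": 0},
  ],
)

```text
clock: 19.35
position: [0.4045, 0.3483, 0.2084]
ee_rot: [0.014, 0.684, 0.729, -0.016]
contact_force: [-0.2, 0.7, -1.8]
width: 0.0172
```

```bash
python3 s.py; python3 -c "
from rig import *
print(abs(max(get_state()['qd'],key=abs))); print(sign_off())"
```

```text
19.35 tcp [0.4045 0.3483 0.2084] jaw 1.635 z [-0.001 -0.043 -0.999] F [-0.2  0.7 -1.8] w 0.0172 q [ 0.6   0.25  1.63 -0.04  1.29 -1.02]
0.0037282636208267866
the job is handed in; nothing more can be done
None
```

I handed the job in at 19.4 s with the larger lug held before the inspection camera. `sign_off()` gives no verdict, so I don't know the official result.

- **Scraper:** I slid the blade in until the push force reached about 9 N and let go. Afterwards, the side view put the handle's end face within about 1 mm of the mouth along the slot and 2–4 mm off sideways. The last picture still shows it butted on the block.
- **Lug:** I drew it straight up out of the rack and it stayed in the grip (17.2 mm opening). Its palm centre is at about (0.403, 0.349, 0.161), worked out from the gripper's position. The lens is estimated at (0.504, 0.356, 0.159), so the palm is about 100 mm from the glass. The arm was nearly still when I handed in (joint speed below 0.004 rad/s).
- **Other things:** I saw no sign that the smaller lug, spool, fuse holder or camera had moved, but I did not measure them again at the end.

Some checks were weak or disagreed:
- **Lens direction:** the task says it looks roughly to the robot's right, but every view showed the glass facing the robot. I followed the pictures.
- **Lens angle:** my fits of its angle spread over roughly ±0.1 rad, and I used a value in the middle.
- **Top view:** it put the scraper about 5 mm further from the block than the side view did, and that fit was poor.
- **Palm height:** the side view showed the palm about 3 mm low, so I raised it 3 mm and did not take another picture.
- **Detector:** the lug detector found nothing in the final top and side pictures, so that last check was by eye.

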